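Dress a mould sealing bar with one stroke of a spring-loaded hand lap

ROBOT

A 6-joint arm with a two-finger parallel gripper is mounted at the origin on a cart in front of the work surface, level with it; the furniture and walls round the work are solid. World frame = base frame: x ahead of the robot, y to its left, z up, the work surface at z = 0. Lengths are in m, angles in rad, forces in N, time in s.
With the tool pointing down it reaches from about 0.35 to 0.8 m from the base axis. Payload 7.3 kg.
Tool frame: the origin (TCP) lies on the centre line of the jaws, within the pads' length; the fingertips stand 17 mm ahead of it and the grasp point (between the pads) lies 2 mm behind it; y points along the fingers, z is the direction in which the jaws open and shut, and the axes are right-handed (so a half turn about y gives the same grasp; the last joint's range is limited). The gripper opens to 85 mm and grips with 20 to 120 N. Pads are 22 mm wide; open, the fingers measure 114 mm over their backs; the gripper's body (76 mm by 85 mm) begins 54 mm behind the grasp point. The pads swing forward as they close: fully open they stand 13 mm farther back than shut.
Start: joints at [-1.297, 0.342, 1.524, -0, 1.275, -0.146], TCP at [0.214, -0.479, 0.248] pointing down, gripper open.
Joint ranges: [-2.53, 2.53], [-0.77, 2.02], [0.04, 2.7], [-1, 4.14], [0.28, 2.66], [-3.11, 3.11]. Speed limits (rad/s): [2.57, 2.57, 3.14, 3.14, 3.14, 3.14].

INTERFACE

Orientations are given as a 3x3 rotation matrix whose columns are the frame's x, y, z axes.
In Python, from workcell import read_state, get_image, camera_info, ticket, outline_of, landmark_of gives the robot as it stands. The module is installed in compiled form; this text tells all that it offers.
- The arm moves only by the tool carry_out, never from a script. Its argument "moves" is a list that holds one entry, the list of rows, each a list of 5 numbers: the shift along the world's x, y, z in cm, then the turn about the world's z in rad, then the finger opening in cm, from 0 to 8.54. In form: [[[x, y, z, turn, claw], ...]]. A call has 1 to 5 rows; each row is the pose to reach, as a shift and turn from the pose measured when the call began; what a row does not reach only later rows make up. A row lasts 1/10 s, in which the tool goes at most 50 mm and 8.59 degrees, less where a joint would pass 70% of its speed; a pose out of reach is approached as far as the arm can. A call with a gripper value outside its range is refused whole. The fingers move at their own pace and stop on an object; "squeeze" is the grip in N (left out, the last holds). Time passes only in rows, so rows that repeat a pose let the fingers close. It gives the time, the measured TCP pose, the force and the opening at its end, in the units of the state.
- read_state(): the state, without advancing time (a new reading comes with each control period).
- get_image(name): name is "scene" or "top"; returns (picture, depth): 400x640x3 uint8, red, green, blue; 400x640 float32, m along the optical axis (not along the pixel's ray), 0 where there is no reading.
- camera_info(name): a dict with "fx", "fy", "cx", "cy" (pixels), "pose" (4x4, takes a point from camera to world coordinates). Camera axes: x right, y down, z forward; pixel columns grow to the right and rows downward; lengths in m; the calibration is good to about 2 mm. A picture is of the moment at which its call begins. camera_info takes no time and is no camera call.
- ticket.close_job(): hands the job in, once; it reports no verdict.
Trained networks look in the newest picture that a camera, given by its name, has taken for a name from the list of things; names that differ only in an ending like _2 or _b are one class to them, and where a whole thing is asked for, a point or a joint stands for the part that bears it (a point fixed in the world has none). Each returns a list of dicts, best first, with "conf" (0 to 1); they miss things now and then, are a little off and sometimes report something else, mostly with a low value. They report only what shows in the picture. A call takes as long as a camera call. They do not tell look-alikes from the thing itself.
- outline_of(camera, label): "mask" (400x640 bool, what is visible of it) and "rect" ([left, top, right, bottom] in pixels, round what is visible of it).
- landmark_of(camera, label): "position" ([column, row] in pixels: a listed point, or the origin of a listed thing).
The state is a dict: "clock": time; "joints": joint angles; "joint_velocities": joint speeds; "joint_torque": joint torques, N m; "ee_pos": TCP position; "eef_rot": TCP orientation; "force": force on the tool from outside, world axes, zero at the start; "torque": the same for the moment, N m; "finger_gap": finger opening in m.
Only numpy, scipy, OpenCV 4.12 (cv2) and the standard library are available. Lean on these libraries where they do the work, as an engineer would, in place of code of your own. Each camera call takes 0.05 s, during which the arm holds its last target.

TASK

Dress the top of the bare metal sealing bar with the orange-handled hand lap: set the lap down lengthwise along the bar at the bar's blue end, press until its springs are about half squeezed, and sweep it in one pass to the plain end, holding that pressure all the way and never bearing down hard. Let go of the lap there and leave it resting flat on the plain end of the bar. Do not disturb the wooden stamp.

Things in the scene. Friction and masses are not known exactly. Their poses are not given: they have to be found in the camera images.
- lap_tool: Hand lap, loose, 0.2 to 0.3 kg. From below: steel sole with black abrasive face, 80 x 40 x 14 mm; 12 mm gap with two springs; carrier 80 x 40 x 8 mm; orange grip 66 mm long (x), 26 mm wide (y), 36 mm high, top at 70 mm; grasp it across the 26 mm. Origin: centre of the abrasive face while the springs are free (moves with the grip, so pressed 6 mm it lies 6 mm below the face). x along the lap, z up.
- lap_sole (a joint): How far the lap's springs are squeezed, in m: 0 free, 0.012 at the stop. They give from 3 N on and add 0.6 N per mm: half squeezed (0.006) is about 7 N, at the stop about 10 N; beyond that the lap is rigid.
- lap_face (a point): Centre of the black abrasive underside of the lap's sole. The sole slides straight up and down under the grip and cannot turn or tilt against it. Axes as the lap's: x along it, z up.
- bar_top (a point): Centre of the sealing bar's flat top, 40 mm above the worktop. Bare grey metal bar, 240 mm long (x), 50 mm wide (y), on a base plate. x runs from the blue end (last 14 mm painted blue, at -120 mm) to the plain end (+120 mm); z up. With the lap flush with an end of the bar, its centre is 80 mm from this point.
- seal_bar: The sealing bar with its dark base plate, 270 x 84 x 10 mm with four screw heads 5 mm high, fixed to the worktop. Origin: centre of the plate's underside, 40 mm below the bar's top; axes as for bar_top.
- lot_stamp: Wooden hand stamp, loose, a bystander: foot 46 x 64 x 22 mm with a wooden grip, 51 mm high in all. Origin: centre of its underside, z up.
There are look-alikes about, which are no part of the job. What is shaped like the lap_tool but green, red or turquoise is not meant.

How it is judged:
By the outcome, as a careful person would: the job done as asked, in the order asked, and still so for the second after the job is handed in, with the robot touching nothing.
It also fails if it takes over 48 s, if anything falls off the work surface, if the arm or the gripper's body presses on something with over 40 N, if the wrist force passes 120 N, or if a joint passes its speed limit or range.

## Working session

There is one attempt and no reset: what is moved stays moved. The work goes in short steps, Python scripts to look and compute and a tool call to move; the robot and the scene stay as the last step left them, time stands still between calls to the robot, and variables do not carry over. Pictures are saved under pics/ and viewed, and the job is handed in when it is done.

Besides the shell and the picture viewer there is one more tool, called after "Call:" as name(argument=value, ...) on one line, values as JSON. carry_out: Moves the arm, as the interface text tells. Its arguments: {"type":"object","properties":{"moves":{"type":"array"},"squeeze":{"type":"number"}},"required":["moves"]}

```bash
mkdir -p pics; cat > h.py <<'E'
import numpy as np, cv2
from workcell import *
def save(n,img): cv2.imwrite('pics/'+n+'.png',img[:,:,::-1])
def w(cam,u,v,d):
    c=camera_info(cam); p=np.array([(u-c['cx'])/c['fx']*d,(v-c['cy'])/c['fy']*d,d,1]); return (np.array(c['pose'])@p)[:3]
def onplane(cam,u,v,z):
    c=camera_info(cam); P=np.array(c['pose']); r=P[:3,:3]@np.array([(u-c['cx'])/c['fx'],(v-c['cy'])/c['fy'],1]); o=P[:3,3]
    return o+r*(z-o[2])/r[2]
def cloud(cam,d):
    c=camera_info(cam); P=np.array(c['pose']); v,u=np.mgrid[:400,:640]
    p=np.stack([(u-c['cx'])/c['fx']*d,(v-c['cy'])/c['fy']*d,d],-1); return p@P[:3,:3].T+P[:3,3]
E
python3 - <<'E'
from h import *
s=read_state()
for k in s: print(k,np.round(s[k],4).tolist())
for n in('top','scene'):
    i,d=get_image(n); save(n+'0',i); np.savez('/tmp/'+n,i=i,d=d)
    print(n,camera_info(n))
    for l in ('lap_tool','seal_bar','lot_stamp'):
        for o in outline_of(n,l): print(l,o['rect'],o['conf'])
    for l in ('lap_tool','bar_top','lap_face'):
        for o in landmark_of(n,l): print('lm',l,o['position'],o['conf'])
E
```

```text
clock 0.0
joints [-1.297, 0.3427, 1.525, -0.0, 1.2754, -0.146]
joint_velocities [0.0004, 0.0006, 0.0008, 0.001, -0.0012, -0.0002]
joint_torque [0.0024, -43.3673, -24.6007, -0.0001, 0.0078, -0.0]
ee_pos [0.2139, -0.479, 0.2476]
eef_rot [[-0.9132, -0.0004, 0.4075], [-0.4076, 0.0015, -0.9132], [-0.0002, -1.0, -0.0016]]
force [0.0453, -0.7905, -0.6332]
torque [-0.0511, -0.0301, -0.0208]
finger_gap 0.0856
top {'fx': 372.24785856505883, 'fy': 372.24785856505883, 'cx': 317.57367342215576, 'cy': 200.4697433342153, 'pose': array([[ 0.01300558, -0.98430073,  0.17601967,  0.39273218],
       [-0.99961485, -0.00848269,  0.02642347,  0.13317394],
       [-0.02451552, -0.17629553, -0.98403195,  0.90336908],
       [ 0.        ,  0.        ,  0.        ,  1.        ]])}
lap_tool [194.9, 243.4, 227.1, 281.4] 0.93
lap_tool [413.7, 183.6, 441.1, 222.5] 0.93
lap_tool [222.2, 193.4, 246.9, 231.6] 0.78
lap_tool [399.0, 141.0, 436.9, 166.8] 0.57
lap_tool [342.2, 150.2, 385.3, 261.3] 0.17
seal_bar [342.7, 150.0, 388.0, 262.9] 0.74
seal_bar [220.6, 196.3, 246.9, 232.2] 0.7
lot_stamp [272.1, 235.3, 298.6, 25
[... 776 characters left out ...]
, 295.5, 343.1, 336.3] 0.89
lap_tool [347.4, 160.8, 376.8, 194.7] 0.85
lap_tool [383.5, 176.9, 415.8, 206.0] 0.79
lap_tool [310.9, 156.4, 339.3, 189.4] 0.61
seal_bar [285.9, 187.6, 391.0, 235.6] 0.86
seal_bar [291.1, 283.9, 303.5, 293.5] 0.18
lot_stamp [331.4, 245.6, 348.3, 277.6] 0.6
lm lap_tool [397.9, 199.1] 0.75
lm lap_tool [319.1, 320.8] 0.74
lm lap_tool [325.1, 180.9] 0.69
lm lap_tool [338.8, 214.9] 0.66
lm lap_tool [359.2, 183.2] 0.64
lm lap_tool [279.2, 286.7] 0.57
lm lap_tool [338.8, 199.3] 0.37
lm bar_top [338.5, 200.0] 0.65
lm lap_face [320.2, 319.3] 0.81
lm lap_face [323.0, 175.3] 0.64
lm lap_face [285.9, 285.9] 0.56
lm lap_face [399.3, 201.1] 0.49
lm lap_face [361.0, 183.5] 0.48
```

View pics/top0.png

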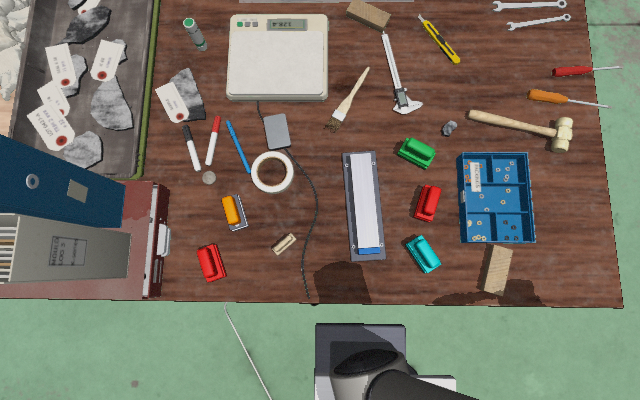

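View pics/scene0.png

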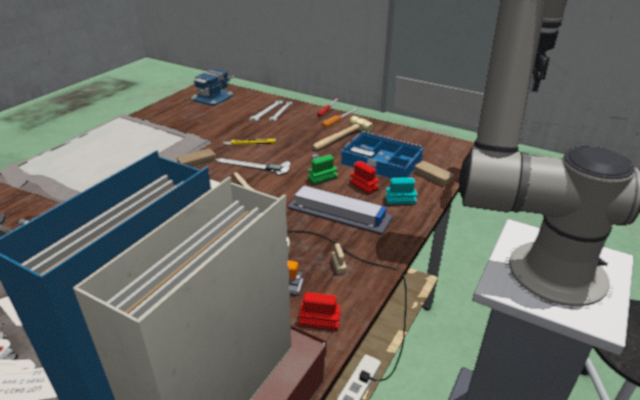

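```bash
python3 - <<'E'
import cv2
a=cv2.imread('pics/top0.png')[120:290,170:460]; cv2.imwrite('pics/top0c.png',cv2.resize(a,None,fx=2.7,fy=2.7,interpolation=cv2.INTER_CUBIC))
a=cv2.imread('pics/scene0.png')[140:350,260:440]; cv2.imwrite('pics/scene0c.png',cv2.resize(a,None,fx=2.8,fy=2.8,interpolation=cv2.INTER_CUBIC))
E
```

```text
(no output)
```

View pics/top0c.png

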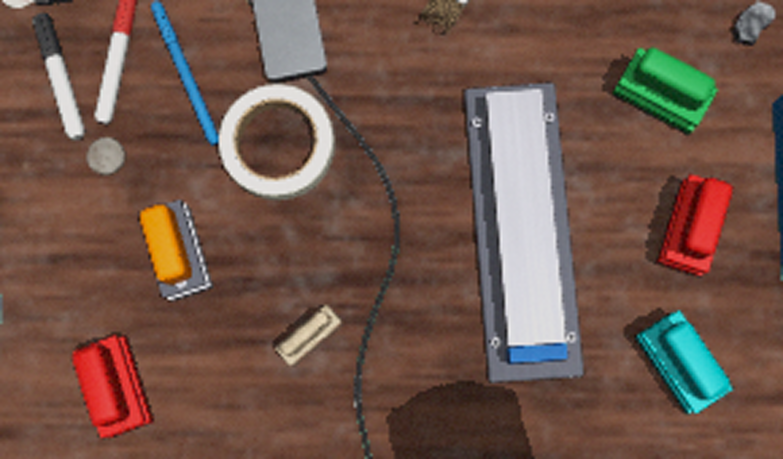

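View pics/scene0c.png

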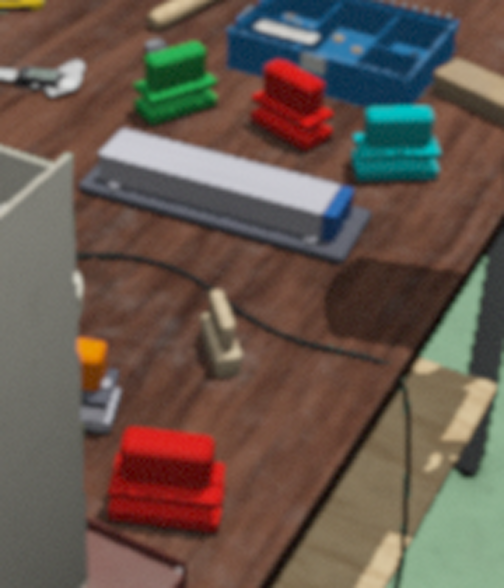

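The orange lap is at top (233,211), partly hidden behind the binder in scene at (297,277). Look-alikes in the top view are red (211,262), red (427,202), green (416,152) and turquoise (424,254). Only (233,211) has an orange grip, so I choose that one. The bar is at (365,203) with its blue end towards the robot at (370,250). The stamp is at (285,243).

```bash
python3 - <<'E'
from h import *
z=np.load('/tmp/top.npz'); i,d=z['i'],z['d']; P=cloud('top',d)
def rect(m,name):
    q=P[m&(d>0)]; r=cv2.minAreaRect(q[:,:2].astype(np.float32)*1000); print(name,len(q),'z med',np.round(np.percentile(q[:,2],[10,50,90]),4),'mean',q.mean(0).round(4),'c',np.round(r[0],1),'size',np.round(r[1],1),'ang',round(r[2],2))
    u=q[:,:2]-q[:,:2].mean(0); e,v=np.linalg.eigh(u.T@u); print('  axis deg',np.degrees(np.arctan2(v[1,1],v[0,1])))
box=np.zeros((400,640),bool); box[185:240,215:255]=1
rect(box&(P[...,2]>.06),'grip top')
rect(box&(P[...,2]>.028)&(P[...,2]<.042),'carrier')
b=np.zeros_like(box); b[145:270,335:395]=1
rect(b&(P[...,2]>.033)&(P[...,2]<.05),'bar top')
hsv=cv2.cvtColor(i,cv2.COLOR_RGB2HSV)
blue=b&(P[...,2]>.033)&(hsv[...,0]>95)&(hsv[...,0]<125)&(hsv[...,1]>150)
rect(blue,'blue')
rect(b&(P[...,2]>.006)&(P[...,2]<.018),'plate')
s=np.zeros_like(box); s[228:262,265:305]=1
rect(s&(P[...,2]>.012),'stamp')
t=np.zeros_like(box); t[265:290,250:290]=1
print('table z',np.median(P[t][:,2]))
# grip top contour orientation with color
o=box&(hsv[...,0]>8)&(hsv[...,0]<25)&(hsv[...,1]>150)
rect(o&(P[...,2]>.062),'orange')
E
```

```text
grip top 319 z med [0.0652 0.0689 0.0711] mean [0.5191 0.3557 0.0685] c [519.9 357.5] size [66.9 26.8] ang 19.29
  axis deg -161.10068397092755
carrier 199 z med [0.0312 0.0335 0.0358] mean [0.5138 0.3454 0.0337] c [519.7 357.1] size [79.2 40.7] ang 19.11
  axis deg -173.98508120152113
bar top 2161 z med [0.0378 0.0397 0.0416] mean [0.5416 0.0465 0.0397] c [544.8  46.4] size [240.2  50.4] ang 4.73
  axis deg -175.33630348707885
blue 127 z med [0.0382 0.0399 0.0419] mean [0.4319 0.0376 0.04  ] c [431.8  38. ] size [13.4 48.6] ang 4.54
  axis deg 94.6026546758737
plate 1528 z med [0.0076 0.0097 0.0121] mean [0.5315 0.0498 0.0099] c [544.6  46.5] size [269.7  84.1] ang 4.72
  axis deg -174.68772894334458
stamp 242 z med [0.0194 0.0319 0.051 ] mean [0.4446 0.2339 0.0347] c [446.  235.7] size [22.4 59.9] ang 40.88
  axis deg 132.2474448063622
table z -0.00023834490471191794
orange 310 z med [0.0655 0.069  0.0711] mean [0.5192 0.3559 0.0687] c [519.9 357.2] size [66.9 25.9] ang 18.26
  axis deg -161.12921033113764
```

Call:
carry_out(moves=[[[3.0,3.6,0,-0.02,8.5],[6.0,7.2,0,-0.04,8.5],[9.0,10.8,0,-0.06,8.5],[12.0,14.4,0,-0.08,8.5],[15.0,18.0,0,-0.09,8.5]]], squeeze=60)

```text
clock: 1.2
ee_pos: [0.3649, -0.2979, 0.2486]
eef_rot: [[-0.946, 0.0, 0.323], [-0.323, -0.001, -0.946], [-0.0, -1.0, 0.001]]
force: [0.1, -0.4, 0.6]
finger_gap: 0.0846
```

Call:
carry_out(moves=[[[2.0,4.4,0,0,8.5],[4.0,8.8,0,0,8.5],[6.0,13.2,0,0,8.5],[8.0,17.6,0,0,8.5],[10.0,22.0,0,0,8.5]]])

```text
clock: 1.7
ee_pos: [0.4655, -0.076, 0.2488]
eef_rot: [[-0.946, 0.001, 0.323], [-0.323, -0.001, -0.946], [-0.001, -1.0, 0.001]]
force: [0.1, -0.7, 0.1]
finger_gap: 0.0851
```

Call:
carry_out(moves=[[[1.0,4.5,0,0,8.5],[2.0,9.0,0,0,8.5],[3.0,13.5,0,0,8.5],[4.0,18.0,0,0,8.5],[5.0,22.5,0,0,8.5]]])

```text
clock: 2.2
ee_pos: [0.5156, 0.151, 0.249]
eef_rot: [[-0.946, 0.002, 0.323], [-0.323, -0.001, -0.946], [-0.001, -1.0, 0.001]]
force: [0.4, -0.1, -0.3]
finger_gap: 0.0848
```

Call:
carry_out(moves=[[[0.1,4.5,0,0,8.5],[0.2,9.0,0,0,8.5],[0.3,13.5,0,0,8.5],[0.4,18.0,-1.5,0,8.5],[0.4,20.6,-5.0,0,8.5]]])

```text
clock: 2.7
ee_pos: [0.5206, 0.3612, 0.2013]
eef_rot: [[-0.946, 0.008, 0.325], [-0.325, 0.003, -0.946], [-0.009, -1.0, -0.001]]
force: [0.7, 0.6, -0.1]
finger_gap: 0.085
```

Call:
carry_out(moves=[[[0,0,-2.5,0,8.5],[0,0,-5.0,0,8.5],[0,0,-7.5,0,8.5],[0,0,-8.5,0,8.5],[0,0,-8.5,0,8.5]]])

```text
clock: 3.2
ee_pos: [0.5199, 0.3608, 0.1149]
eef_rot: [[-0.946, 0.005, 0.325], [-0.325, 0.002, -0.946], [-0.006, -1.0, -0.0]]
force: [0.5, -0.1, 0.5]
finger_gap: 0.0846
```

Call:
carry_out(moves=[[[0,-0.35,-0.5,0,8.5],[0,-0.35,-1.0,0,8.5],[0,-0.35,-1.0,0,8.5]]])

```text
clock: 3.5
ee_pos: [0.52, 0.357, 0.105]
eef_rot: [[-0.946, 0.006, 0.325], [-0.324, 0.002, -0.946], [-0.006, -1.0, -0.0]]
force: [-1.0, -0.1, -0.9]
finger_gap: 0.0853
```

```bash
python3 - <<'E'
from h import *
i,d=get_image('top'); a=i[150:290,170:310]; save('top1',cv2.resize(a,None,fx=4,fy=4,interpolation=cv2.INTER_CUBIC))
print(read_state()['ee_pos'])
E
```

```text
[0.52008378 0.35716087 0.1052583 ]
```

View pics/top1.png

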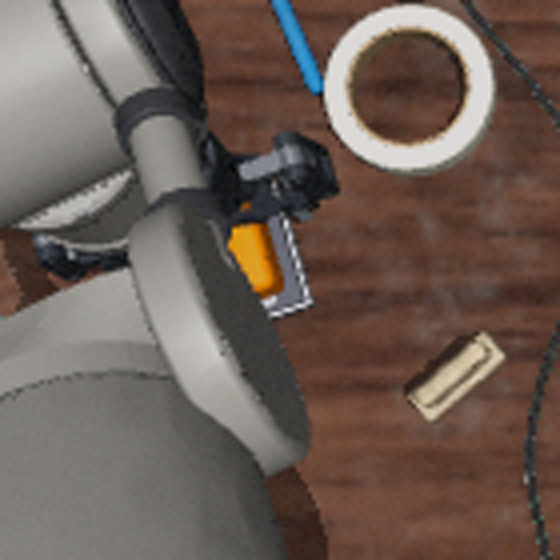

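The crop shows the open jaws straddling the orange grip, with the fingers on either side of (258,255). The stamp is well clear. Next I go down and grip.

Call:
carry_out(moves=[[[0,0,-2.0,0,8.5],[0,0,-3.6,0,8.5],[0,0,-4.7,0,8.5],[0,0,-4.8,0,8.5],[0,0,-4.8,0,6]]])

```text
clock: 4.05
ee_pos: [0.5203, 0.3573, 0.0576]
eef_rot: [[-0.946, 0.006, 0.325], [-0.325, 0.002, -0.946], [-0.007, -1.0, -0.0]]
force: [0.6, -0.5, 0.7]
finger_gap: 0.073
```

Call:
carry_out(moves=[[[0,0,0,0,4],[0,0,0,0,2],[0,0,0,0,1.5],[0,0,0,0,1.5],[0,0,0,0,1.5]]])

```text
clock: 4.55
ee_pos: [0.5206, 0.3574, 0.0581]
eef_rot: [[-0.946, 0.007, 0.325], [-0.325, 0.003, -0.946], [-0.008, -1.0, -0.0]]
force: [-0.4, -0.5, 2.5]
finger_gap: 0.0249
```

Call:
carry_out(moves=[[[0,0,1.5,0,1.5],[0,0,4.0,0,1.5],[0,0,7.0,0,1.5],[0,0,9.5,0,1.5],[0,0,10.0,0,1.5]]])

```text
clock: 5.05
ee_pos: [0.5219, 0.3582, 0.1621]
eef_rot: [[-0.946, 0.013, 0.325], [-0.325, 0.006, -0.946], [-0.014, -1.0, -0.001]]
force: [-0.1, 0.9, -2.9]
finger_gap: 0.0247
```

Call:
carry_out(moves=[[[-0.5,-3,0,-0.04,1.5],[-1,-7,0,-0.08,1.5],[-1.5,-11,0,-0.12,1.5],[-2.0,-15,0,-0.16,1.5],[-2.5,-19,0,-0.2,1.5]]])

```text
clock: 5.55
ee_pos: [0.4957, 0.1666, 0.1613]
eef_rot: [[-0.992, 0.012, 0.129], [-0.129, 0.003, -0.992], [-0.012, -1.0, -0.001]]
force: [-0.5, -0.1, -2.9]
finger_gap: 0.0251
```

Call:
carry_out(moves=[[[-1,-3.5,0,-0.02,1.5],[-2,-7,0,-0.04,1.5],[-2.5,-10,0,-0.05,1.5],[-3,-12.4,0,-0.05,1.5],[-3,-12.7,0,-0.05,1.5]]])

```text
clock: 6.05
ee_pos: [0.4645, 0.0375, 0.1607]
eef_rot: [[-0.997, 0.01, 0.077], [-0.077, 0.002, -0.997], [-0.01, -1.0, -0.001]]
force: [0.1, 0.7, -2.7]
finger_gap: 0.0252
```

```bash
python3 - <<'E'
from h import *
i,d=get_image('top'); save('top2',cv2.resize(i[120:290,290:460],None,fx=3.4,fy=3.4,interpolation=cv2.INTER_CUBIC))
i,d=get_image('scene'); save('scene2',cv2.resize(i[100:280,240:480],None,fx=3,fy=3,interpolation=cv2.INTER_CUBIC))
s=read_state()
for k in ('ee_pos','eef_rot','force','finger_gap'): print(k,np.round(s[k],4).tolist())
E
```

```text
ee_pos [0.4654, 0.0393, 0.1609]
eef_rot [[-0.9969, 0.0107, 0.0776], [-0.0776, 0.0024, -0.997], [-0.0109, -0.9999, -0.0015]]
force [0.0799, 0.9716, -2.8962]
finger_gap 0.0251
```

View pics/top2.png

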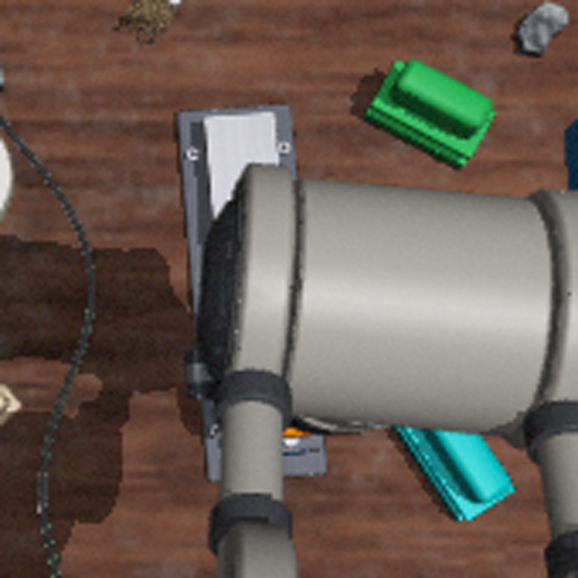

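View pics/scene2.png

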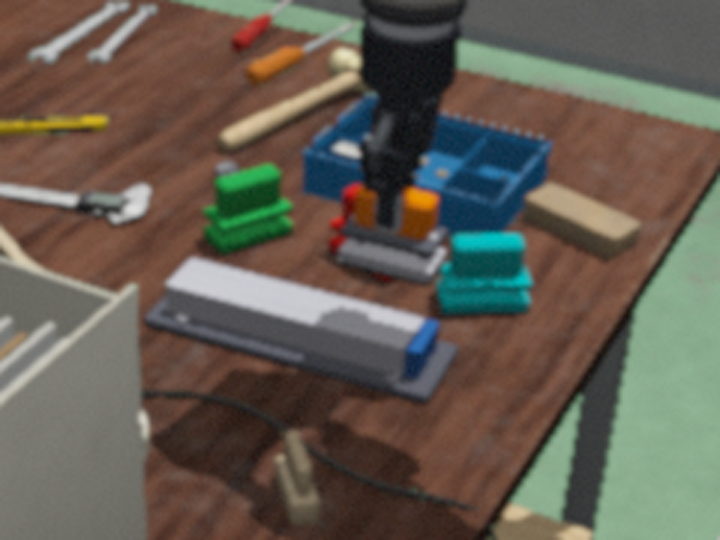

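Call:
carry_out(moves=[[[0,0.07,-2.0,0.005,1.5],[0,0.07,-4.0,0.005,1.5],[0,0.07,-5.2,0.005,1.5],[0,0.07,-5.6,0.005,1.5],[0,0.07,-5.6,0.005,1.5]]])

```text
clock: 6.65
ee_pos: [0.4652, 0.0408, 0.1044]
eef_rot: [[-0.996, 0.009, 0.084], [-0.084, 0.003, -0.996], [-0.01, -1.0, -0.002]]
force: [0.0, -0.4, -2.3]
finger_gap: 0.0251
```

```bash
python3 - <<'E'
from h import *
i,d=get_image('top'); save('top3',cv2.resize(i[200:280,330:410],None,fx=7,fy=7,interpolation=cv2.INTER_CUBIC))
i,d=get_image('scene'); save('scene3',cv2.resize(i[130:250,270:430],None,fx=4.5,fy=4.5,interpolation=cv2.INTER_CUBIC))
np.savez('/tmp/scene3',i=i,d=d)
s=read_state()
for k in ('ee_pos','eef_rot','force','finger_gap'): print(k,np.round(s[k],4).tolist())
E
```

```text
ee_pos [0.4658, 0.0404, 0.1053]
eef_rot [[-0.9965, 0.0116, 0.0833], [-0.0833, 0.0024, -0.9965], [-0.0118, -0.9999, -0.0015]]
force [0.0717, -0.4695, -1.9489]
finger_gap 0.0253
```

View pics/scene3.png

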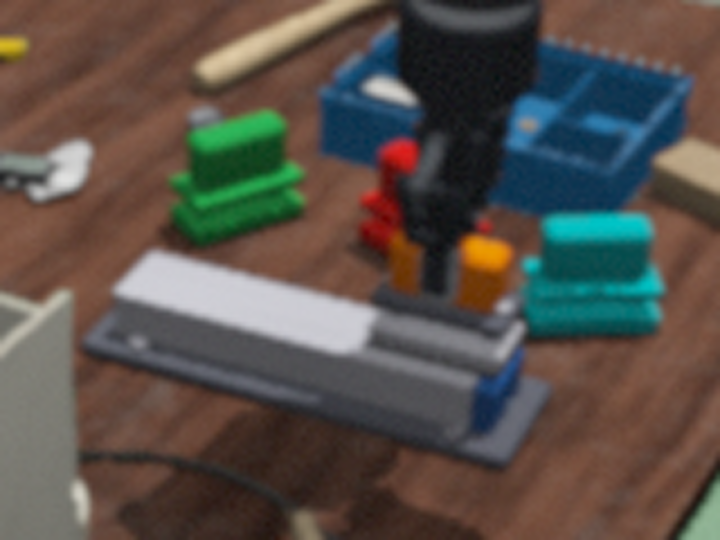

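View pics/top3.png

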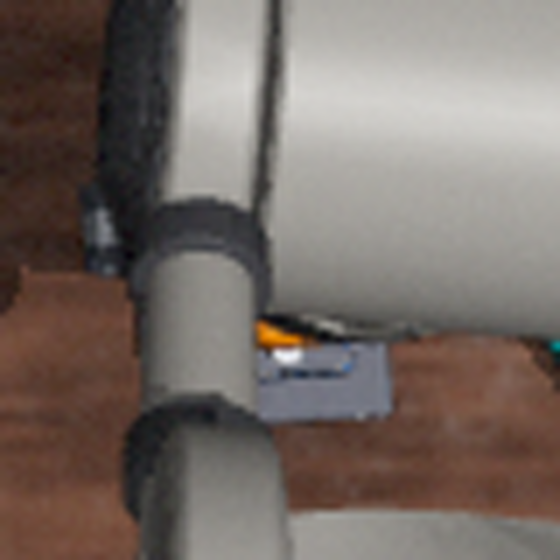

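```bash
python3 - <<'E'
from h import *
z=np.load('/tmp/scene3.npz'); i,d=z['i'],z['d']; P=cloud('scene',d)
a=np.radians(4.73); R=np.array([[np.cos(a),np.sin(a)],[-np.sin(a),np.cos(a)]])
q=(P[...,:2]-[.5447,.0465])@R.T*1000; zz=P[...,2]*1000
m=np.zeros(zz.shape,bool); m[180:230,330:400]=1
m&=(d>0)&(abs(q[...,1])<40)&(q[...,0]>-150)&(q[...,0]<0)
for lo,hi in ((30,38),(46,58),(60,64),(68,78),(79,84)):
    k=m&(zz>lo)&(zz<hi)
    if k.sum(): print(lo,hi,k.sum(),'x',np.percentile(q[k][:,0],[0,2,50,98,100]).round(1),'y',np.percentile(q[k][:,1],[0,5,50,95,98,100]).round(1))
E
```

```text
30 38 219 x [-120.2 -118.6  -55.3   -1.4   -0.3] y [-26.7 -16.   20.8  27.   27.6  28.3]
46 58 171 x [-119.5 -118.2  -85.8  -41.2  -39.1] y [-13.7  -2.4  19.3  23.4  24.7  25.8]
60 64 22 x [-114.2 -113.8  -78.7  -40.6  -40.5] y [ 5.1  7.4 11.  22.3 22.3 22.3]
68 78 98 x [-118.7 -118.   -88.   -41.1  -39.1] y [-20.   -8.2  18.7  22.8  23.7  25.7]
79 84 71 x [-116.4 -115.6  -82.5  -42.9  -40.5] y [-11.9  -8.1  13.2  22.   23.4  25.6]
```

The lap spans bar x −119 to −40 mm and is centred across the bar. Now I lower it in small steps to find contact.

Call:
carry_out(moves=[[[-0.04,0,-0.2,0,1.5],[-0.04,0,-0.4,0,1.5],[-0.04,0,-0.5,0,1.5],[-0.04,0,-0.5,0,1.5]]])

```text
clock: 7.15
ee_pos: [0.4654, 0.0404, 0.1003]
eef_rot: [[-0.996, 0.011, 0.083], [-0.083, 0.002, -0.997], [-0.012, -1.0, -0.002]]
force: [0.2, 0.8, -2.6]
finger_gap: 0.0253
```

Call:
carry_out(moves=[[[0,0,-0.15,0,1.5],[0,0,-0.15,0,1.5]]])

```text
clock: 7.35
ee_pos: [0.4653, 0.0404, 0.0987]
eef_rot: [[-0.996, 0.011, 0.083], [-0.083, 0.002, -0.997], [-0.012, -1.0, -0.002]]
force: [0.6, 0.3, -2.0]
finger_gap: 0.0253
```

Call:
carry_out(moves=[[[0,0,-0.15,0,1.5],[0,0,-0.15,0,1.5]]])

```text
clock: 7.55
ee_pos: [0.4655, 0.0403, 0.0974]
eef_rot: [[-0.996, 0.012, 0.083], [-0.083, 0.002, -0.997], [-0.012, -1.0, -0.001]]
force: [-0.7, 0.5, 2.1]
finger_gap: 0.0253
```

Call:
carry_out(moves=[[[0,0,-0.15,0,1.5],[0,0,-0.3,0,1.5],[0,0,-0.3,0,1.5]]])

```text
clock: 7.85
ee_pos: [0.4656, 0.0403, 0.0944]
eef_rot: [[-0.996, 0.012, 0.083], [-0.083, 0.002, -0.997], [-0.012, -1.0, -0.001]]
force: [-1.7, 0.4, 3.2]
finger_gap: 0.0252
```

Call:
carry_out(moves=[[[0,0,-0.1,0,1.5],[0,0,-0.2,0,1.5],[0,0,-0.2,0,1.5]]])

```text
clock: 8.15
ee_pos: [0.4655, 0.0404, 0.0924]
eef_rot: [[-0.996, 0.012, 0.083], [-0.083, 0.002, -0.997], [-0.012, -1.0, -0.001]]
force: [-1.1, 0.2, 4.6]
finger_gap: 0.0253
```

```bash
python3 - <<'E'
from h import *
s=read_state(); print(np.round(s['ee_pos'],4),np.round(s['force'],2))
i,d=get_image('scene'); save('scene4',cv2.resize(i[150:240,320:410],None,fx=6,fy=6,interpolation=cv2.INTER_CUBIC))
for _ in range(4):
    get_image('scene'); s=read_state(); print(np.round(s['ee_pos'],4),np.round(s['force'],2))
E
```

```text
[0.4655 0.0404 0.0924] [-1.08  0.16  4.57]
[0.4656 0.0404 0.0925] [-1.51 -0.2   4.85]
[0.4656 0.0403 0.0925] [-1.33  0.6   4.82]
[0.4655 0.0404 0.0925] [-1.26  0.6   4.97]
[0.4655 0.0404 0.0924] [-1.72 -0.25  5.26]
```

View pics/scene4.png

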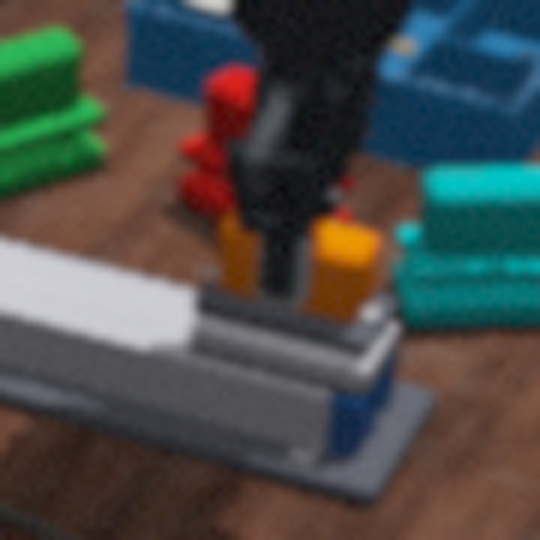

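Springs are about half squeezed: z is 5.6 mm below contact and the load change is about 7.5 N. Now the sweep, in one direction.

Call:
carry_out(moves=[[[0.3,0.025,0,0,1.5],[0.8,0.065,0,0,1.5],[1.4,0.115,0,0,1.5],[2.0,0.165,0,0,1.5],[2.6,0.215,0,0,1.5]]])

```text
clock: 8.9
ee_pos: [0.4909, 0.0425, 0.0922]
eef_rot: [[-0.996, 0.01, 0.083], [-0.083, 0.002, -0.997], [-0.01, -1.0, -0.002]]
force: [-4.0, -0.7, 5.1]
finger_gap: 0.0255
```

Call:
carry_out(moves=[[[0.6,0.05,0.01,0,1.5],[1.2,0.1,0.02,0,1.5],[1.8,0.15,0.02,0,1.5],[2.4,0.2,0.02,0,1.5],[3.0,0.25,0.02,0,1.5]]])

```text
clock: 9.4
ee_pos: [0.5204, 0.045, 0.0921]
eef_rot: [[-0.997, 0.008, 0.083], [-0.083, 0.002, -0.997], [-0.008, -1.0, -0.002]]
force: [-4.0, -0.3, 4.9]
finger_gap: 0.025
```

Call:
carry_out(moves=[[[0.6,0.05,0,0,1.5],[1.2,0.1,0,0,1.5],[1.8,0.15,0,0,1.5],[2.4,0.2,0,0,1.5],[3.0,0.25,0,0,1.5]]])

```text
clock: 9.9
ee_pos: [0.55, 0.0475, 0.0919]
eef_rot: [[-0.997, 0.006, 0.083], [-0.083, 0.002, -0.997], [-0.006, -1.0, -0.002]]
force: [-3.9, -0.7, 5.7]
finger_gap: 0.0253
```

Call:
carry_out(moves=[[[0.6,0.05,0.02,0,1.5],[1.2,0.1,0.04,0,1.5],[1.8,0.15,0.05,0,1.5],[2.4,0.2,0.06,0,1.5],[3.0,0.25,0.06,0,1.5]]])

```text
clock: 10.4
ee_pos: [0.5797, 0.05, 0.0924]
eef_rot: [[-0.997, 0.005, 0.083], [-0.083, 0.002, -0.997], [-0.005, -1.0, -0.002]]
force: [-4.4, 0.3, 5.1]
finger_gap: 0.025
```

Call:
carry_out(moves=[[[0.6,0.05,0.01,0,1.5],[1.2,0.1,0.02,0,1.5],[1.8,0.15,0.02,0,1.5],[2.4,0.2,0.02,0,1.5],[3.0,0.25,0.02,0,1.5]]])

```text
clock: 10.9
ee_pos: [0.6095, 0.0525, 0.0924]
eef_rot: [[-0.997, 0.004, 0.083], [-0.083, 0.002, -0.997], [-0.004, -1.0, -0.002]]
force: [-5.1, -0.1, 5.0]
finger_gap: 0.0251
```

Call:
carry_out(moves=[[[0.5,0.04,0.01,0,1.5],[0.9,0.075,0.02,0,1.5],[1.2,0.1,0.02,0,1.5],[1.36,0.115,0.02,0,1.5],[1.4,0.115,0.02,0,1.5]]])

```text
clock: 11.4
ee_pos: [0.6234, 0.0536, 0.0926]
eef_rot: [[-0.997, 0.003, 0.083], [-0.083, 0.002, -0.997], [-0.003, -1.0, -0.002]]
force: [-4.3, 0.0, 4.4]
finger_gap: 0.0252
```

```bash
python3 - <<'E'
from h import *
i,d=get_image('scene'); save('scene5',cv2.resize(i[140:250,260:420],None,fx=4.5,fy=4.5,interpolation=cv2.INTER_CUBIC))
s=read_state(); print(np.round(s['ee_pos'],4),np.round(s['force'],2))
P=cloud('scene',d)
a=np.radians(4.73); R=np.array([[np.cos(a),np.sin(a)],[-np.sin(a),np.cos(a)]])
q=(P[...,:2]-[.5447,.0465])@R.T*1000; zz=P[...,2]*1000
m=(d>0)&(abs(q[...,1])<40)&(q[...,0]>0)&(q[...,0]<150)
for lo,hi in ((30,38),(43,53),(56,59),(61,67),(70,76)):
    k=m&(zz>lo)&(zz<hi)
    if k.sum(): print(lo,hi,k.sum(),'x',np.percentile(q[k][:,0],[0,2,50,98,100]).round(1),'y',np.percentile(q[k][:,1],[0,5,50,95,98,100]).round(1))
E
```

```text
[0.6234 0.0536 0.0926] [-3.7  -0.05  4.8 ]
30 38 188 x [1.000e-01 1.800e+00 3.630e+01 1.134e+02 1.190e+02] y [-25.7 -18.8  21.9  27.   28.2  30.2]
43 53 144 x [ 37.9  38.7  66.9 117.  119.6] y [-20.1 -10.   18.7  23.5  24.1  25.4]
56 59 8 x [ 41.3  41.3  79.4 116.7 118. ] y [ 7.4 10.9 18.8 19.2 19.2 19.2]
61 67 113 x [ 39.1  40.   74.  117.  119. ] y [-17.8 -11.9  14.8  22.5  23.2  23.9]
70 76 34 x [ 45.8  46.7  65.9 108.9 111.5] y [-9.  -0.5 12.3 18.6 20.  20.4]
```

View pics/scene5.png

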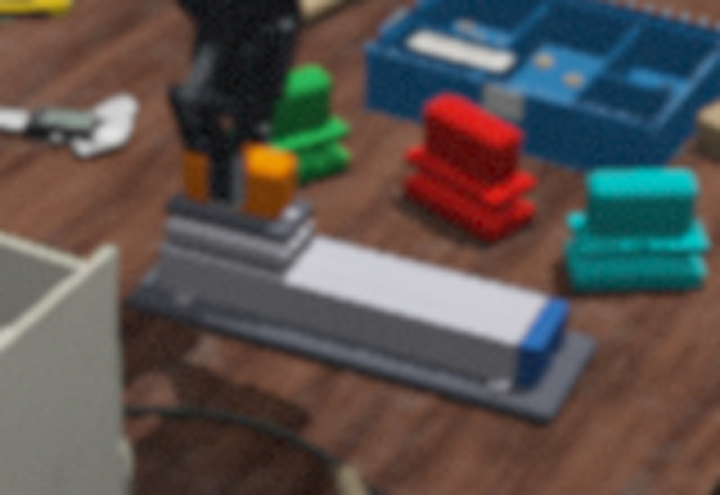

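The lap now sits at bar x +39 to +119 mm, at the plain end. I ease the pressure off, then open the jaws and lift straight away.

Call:
carry_out(moves=[[[0,0,0.2,0,1.5],[0,0,0.4,0,1.5],[0,0,0.5,0,1.5],[0,0,0.5,0,1.5]]])

```text
clock: 11.85
ee_pos: [0.6235, 0.0536, 0.0976]
eef_rot: [[-0.997, 0.004, 0.083], [-0.083, 0.002, -0.997], [-0.004, -1.0, -0.002]]
force: [-1.4, -0.1, 2.7]
finger_gap: 0.0252
```

Call:
carry_out(moves=[[[0,0,0,0,3],[0,0,0,0,4.5],[0,0,0,0,6.5],[0,0,0,0,8],[0,0,0,0,8]]])

```text
clock: 12.35
ee_pos: [0.6235, 0.0536, 0.0975]
eef_rot: [[-0.997, 0.004, 0.083], [-0.083, 0.002, -0.997], [-0.004, -1.0, -0.002]]
force: [0.2, 0.3, 0.7]
finger_gap: 0.08
```

Call:
carry_out(moves=[[[0,0,1,0,8],[0,0,3,0,8],[0,0,6,0,8],[0,0,10,0,8],[0,0,14,0,8]]])

```text
clock: 12.85
ee_pos: [0.6233, 0.0536, 0.2396]
eef_rot: [[-0.997, 0.004, 0.083], [-0.083, 0.002, -0.997], [-0.004, -1.0, -0.002]]
force: [0.6, 1.0, 0.8]
finger_gap: 0.0797
```

Call:
carry_out(moves=[[[0,-4,0,0,8],[-1,-8,0,0,8],[-2,-12,0,0,8],[-3,-16,0,0,8],[-4,-20,0,0,8]]])

```text
clock: 13.35
ee_pos: [0.5827, -0.1478, 0.2406]
eef_rot: [[-0.996, 0.005, 0.084], [-0.084, 0.002, -0.996], [-0.005, -1.0, -0.001]]
force: [-0.2, -0.6, -0.4]
finger_gap: 0.0802
```

```bash
python3 - <<'E'
from h import *
i,d=get_image('top'); save('top6',cv2.resize(i[120:290,190:460],None,fx=2.9,fy=2.9,interpolation=cv2.INTER_CUBIC))
P=cloud('top',d)
a=np.radians(4.73); R=np.array([[np.cos(a),np.sin(a)],[-np.sin(a),np.cos(a)]])
q=((P[...,:2]-[.5447,.0465])@R.T*1000).astype(np.float32); zz=P[...,2]*1000
m=(d>0)&(abs(q[...,1])<40)&(q[...,0]>0)&(q[...,0]<150)
for lo,hi in ((46,130),(68,90),(100,130)):
    k=m&(zz>lo)&(zz<hi); print(k.sum(),cv2.minAreaRect(q[k]),np.percentile(zz[k],[5,50,95]).round(1))
s=np.zeros_like(m); s[228:262,265:305]=1; k=s&(P[...,2]>.012); print('stamp',cv2.minAreaRect(P[k][:,:2].astype(np.float32)*1000))
i,d=get_image('scene'); save('scene6',cv2.resize(i[140:290,240:440],None,fx=3.8,fy=3.8,interpolation=cv2.INTER_CUBIC))
s=read_state(); print(s['clock'],np.round(s['ee_pos'],4),np.round(s['force'],2))
E
```

```text
671 ((78.05770874023438, 1.2223892211914062), (80.5263900756836, 40.04422378540039), 0.23153916001319885) [ 52.8 101.2 111.1]
247 ((78.22647094726562, 1.2316131591796875), (80.2137222290039, 40.011722564697266), 0.2795400321483612) [71.2 73.9 85.1]
341 ((78.17071533203125, 1.1837892532348633), (65.65666198730469, 26.09317398071289), 0.15136581659317017) [103.8 108.9 111.5]
stamp ((412.87762451171875, 199.40240478515625), (124.82664489746094, 59.88736343383789), 47.45121383666992)
13.45 [ 0.5821 -0.1512  0.2404] [ 0.45 -0.11 -0.12]
```

View pics/top6.png

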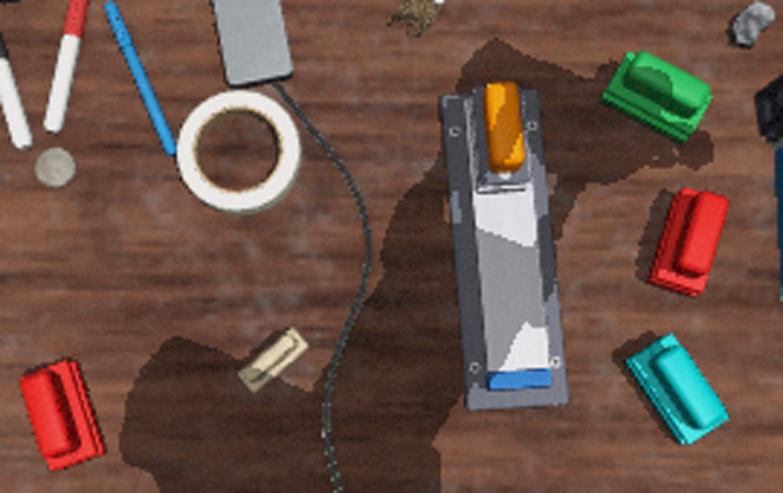

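View pics/scene6.png

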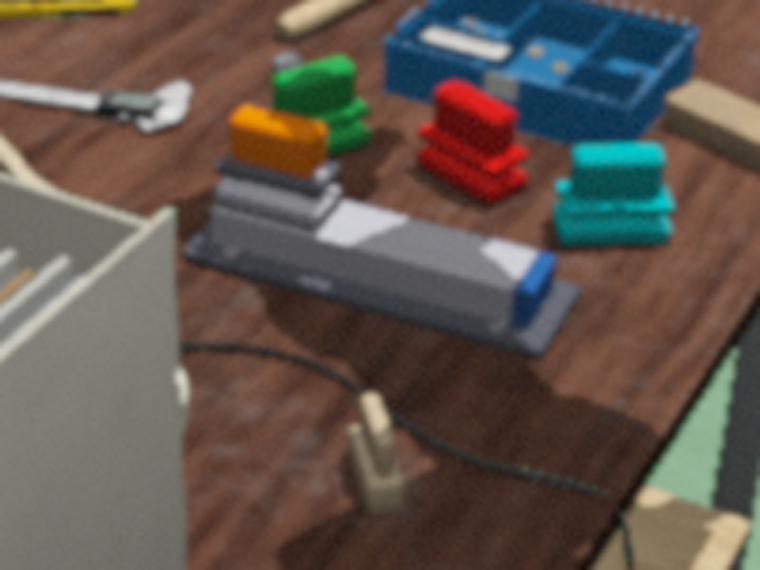

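Call:
carry_out(moves=[[[0,0,0,0,8],[0,0,0,0,8]]])

```text
clock: 13.65
ee_pos: [0.5823, -0.1509, 0.2411]
eef_rot: [[-0.997, 0.005, 0.078], [-0.078, -0.0, -0.997], [-0.005, -1.0, 0.001]]
force: [0.6, -0.2, -0.5]
finger_gap: 0.0804
```

```bash
python3 - <<'E'
from h import *
i,d=get_image('top'); P=cloud('top',d)
s=np.zeros(d.shape,bool); s[228:262,265:305]=1; k=s&(P[...,2]>.012)&(P[...,2]<.06)
n,l,st,_=cv2.connectedComponentsWithStats(k.astype(np.uint8)); j=1+st[1:,4].argmax(); k=l==j
print('stamp',k.sum(),P[k].mean(0).round(4),cv2.minAreaRect(P[k][:,:2].astype(np.float32)*1000))
ticket.close_job(); print(read_state()['clock'])
E
```

```text
stamp 246 [0.4446 0.2338 0.0345] ((445.88775634765625, 235.54788208007812), (22.41400146484375, 59.854557037353516), 41.564613342285156)
the job is handed in; nothing more can be done
the job is handed in; nothing more can be done
```

The lap job is done and handed in at about 13.7 s of the 48 s allowed. I picked up the orange-handled lap, set it lengthwise on the bar at the blue end, swept it in one pass to the plain end, and let go of it there.

- **Pressure:** I pressed the lap about 5.6 mm below first contact, roughly half of the springs' travel. The tool height stayed between 91.9 and 92.6 mm during the sweep. The measured vertical force was 4.4 to 5.7 N on top of the lap's hanging weight, so about 7 to 8 N on the springs.
- **Final position:** The last picture shows the lap resting flat on the bar. Its centre is 78 mm along (80 mm would be flush with the plain end) and about 1 mm off the centre line. It is aligned with the bar to 0.3°, and the gripper is clear of it.
- **Stamp:** It is where it started, within 0.2 mm. My first check of it gave a wrong size because stray pixels were included; repeating it on the stamp alone matched the starting position.
- **Small tilt:** The tool's tilt ran about 0.003 to 0.012 rad during the job and could not be corrected through this interface.

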